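# Latch the model trimmer's front cover

### The arm

A 6-joint arm with a two-finger parallel gripper is mounted at the origin on the work surface. World frame = base frame: x ahead of the robot, y to its left, z up, the work surface at z = 0. Lengths are in m, angles in degrees, forces in N, time in s.
With the tool pointing down it reaches from about 0.25 to 0.725 m from the base axis. Payload 9.7 kg.
Tool frame: the origin (TCP) lies where the fingers leave the gripper's body, on its centre line; the fingertips stand 73 mm ahead of it and the grasp point (between the pads) lies 54 mm ahead of it; z points along the fingers, y is the line along which they close (so a half turn about z gives the same grasp; the last joint's range is limited). The gripper opens to 85 mm and grips with 20 to 120 N. Pads are 22 mm wide; open, the fingers measure 114 mm over their backs; the gripper's body (76 mm by 85 mm) begins 54 mm behind the grasp point. The pads swing forward as they close: fully open they stand 13 mm farther back than shut.
Start: joints at [-73.74, 4.979, 10.078, 95.1, 0, 90], TCP at [0.154, -0.528, 0.304] pointing down, gripper open.
Joint ranges: [-179.16, 179.16], [-48.56, 103.87], [-65.8, 70.77], [-126.05, 130.52], [-82.76, 87.17], [-180, 180]. Speed limits (degrees/s): [127.2, 127.2, 147.25, 180, 180, 180].

### API

Orientations are given as [roll, pitch, yaw] about the fixed x, y, z axes, in that order (R = Rz(yaw) Ry(pitch) Rx(roll)).
In Python, from workcell import sensors, imaging, bot gives the robot as it stands.
- The arm moves only by the tool apply_moves, never from a script. Its argument "rows" is a list of rows, each a list of 3 entries, a list of its own where there are three numbers: the shift along the tool's x, y, z in units of 10 cm (1.0 is 10 cm), then the turn, a rotation vector about the tool's x, y, z in units of 30 degrees (1.0 is 30 degrees), then the opening, from 0 (shut) to 1 (fully open). A call has 1 to 20 rows; each row is the pose to reach, as a shift and turn from the pose commanded when the call began, along the tool's axes at that moment; what a row does not reach only later rows make up. A row lasts 1/10 s, in which the tool goes at most 50 mm and 8.59 degrees, less where a joint would pass 70% of its speed; a pose out of reach is approached as far as the arm can. A call with a number of a shift or a turn outside -1 to 1 is refused whole. A call with a gripper value outside its range is refused whole. The fingers move at their own pace and stop on an object; "force" is the grip in N (left out, the last holds). Time passes only in rows, so rows that repeat a pose let the fingers close. It gives the time, the measured TCP pose, the force, the opening and the grip force at its end, in the units of the state.
- sensors.get_obs(): the state, without advancing time (a new reading comes with each control period).
- imaging.camera(name): name is "scene" or "top"; returns (picture, depth): 400x640x3 uint8, red, green, blue; 400x640 float32, m along the optical axis (not along the pixel's ray), 0 where there is no reading.
- imaging.get_calibration(name): a dict with "intrinsics" (3x3 intrinsics, pixels), "world_from_camera" (4x4, takes a point from camera to world coordinates). Camera axes: x right, y down, z forward; pixel columns grow to the right and rows downward; lengths in m; the calibration is good to about 2 mm. A picture is of the moment at which its call begins. get_calibration takes no time and is no camera call.
- bot.job_done(): hands the job in; it is judged then, once.
The state is a dict: "time": time; "q": joint angles; "qd": joint speeds; "joint_efforts": joint torques, N m; "ee_pos": TCP position; "tcp_rot": TCP orientation; "wrist_force": force on the tool from outside, world axes, zero at the start; "torque": the same for the moment, N m; "opening": finger opening in m; "grasp_force": force on a finger pad.
Only numpy, scipy, OpenCV 4.12 (cv2) and the standard library are available. Lean on these libraries where they do the work, as an engineer would, in place of code of your own. Each camera call takes 0.05 s, during which the arm holds its last target. There are 200 camera calls.

### The job

The wheel has been changed and the model trimmer's front cover was left ajar: push the cover shut until it rests on its rubber seal, hook the draw latch's loop over the keeper so that it lies down in the throat, drawn back snug by its red tab without hauling or pressing hard on it, then let go of it and press the lever down over centre until it lies flat and the latch holds the cover. Go by feel and use gentle force on cover, loop and lever, because the keeper is adjustable and never stands quite where it should. Leave the splint, wax block, base former, calipers and stone model where they lie.

Things in the scene. Friction and masses are not known exactly. Their poses are not given: they have to be found in the camera images.
- trimmer: Model trimmer, fixed: grey-green casting 250 mm wide, 215 mm high, motor behind. Origin on the bench, mid-width, in the upright joint face between front cover and rear casting. x points from cover to motor (away from the robot), y left, z up; points (x, y, z) in mm are in this frame. The latch is on top in the plane y = -55. Left of it only the splint and a water pipe (y = 92 to 156) rise, to 258 mm.
- cover: Front cover, carrying guide table (109 mm high) and crank. Origin on its upright hinge line at (0, 128, 0); axes as the trimmer's when fully shut. Opens clockwise from above, the right edge towards the robot: yaw to the trimmer 0 to -0.6 rad, at the start -0.10 to -0.20. In its frame: front face x = -36 mm, top z = 215, right edge y = -253. Swings with about 2 N at that edge and stays where left.
- cover_edge (a point): Point on the cover's flat front face, 15 mm under its top, 218 mm from the hinge line: a good place to push. The back of the cover meets the rubber seal at a yaw of -0.06 rad (13 mm from fully shut here, 11 mm at the latch); from there the seal yields 8 N per mm at the latch. Loop and hook reach each other only when the cover rests on the seal.
- keeper_nominal (a point): On the cover: centre of a seated loop bar with the keeper at mid-setting. The keeper is set anywhere within 4 mm nearer to or farther from the robot; not reported. In side view it is a throat: floor 4 mm below the seated bar's centre; at its back a hook plate 22 mm wide leaning 12 degrees to the robot, top 7 mm above that centre; in front an anti-rattle lip, top 1.5 mm below it. The bar has 4 mm play.
- lever_pivot (a point): Axis of the latch lever (along y), at (28, -55, 239), on the rear casting. The loop hangs on the lever 15 mm from this axis, 12 degrees (0.209 rad) below the lever's x axis: with the lever at angle A, at x = 28 + 15 cos(A - 0.209), z = 239 + 15 sin(A - 0.209).
- lever: Latch lever; origin on its pivot. Its x axis runs along it: angle A above trimmer +x is 0 when down flat, 1.57 upright, 2.06 at its stop, leaning to the robot; starts 1.3 to 1.6, stays where left (1 N). Strip 24 mm wide to 66 mm out, lip to 74. With the loop seated it resists 2 to 16 N at its end, most between 1.0 and 0.5, goes over centre at 0.21, then snaps flat; let go before that it springs back.
- lever_end (a point): Point on the pressed (upper) face of the lever strip, 60 mm out from the pivot axis, 6 mm off the line through the pivot, mid-width.
- loop: Latch loop (bail) of chrome wire. Origin on its pivot on the lever; its -x axis points along the legs (68.6 mm long, 33 mm apart) to the bar. Turns only in the upright latch plane. Starts raised 0.2 to 0.75 rad above level towards the robot. Stiff in its pivot (0.5 N at the bar): it stays where put, and if left slack it is carried up with the lever and jumps off the keeper.
- loop_bar (a point): Centre of the loop's cross bar, 8 mm thick, 38 mm long along y: the part that goes in front of the hook plate and is drawn back under its slope.
- loop_tab (a point): Grip point on the loop's red pull tab: 14 mm wide (along y), 6 mm thick, running 2 to 40 mm from the bar's centre, bent 35 degrees upward from the line of the legs (legs level: tab points to the robot and up). This point is 24 mm from the bar. Free air on both sides; pinched across its 14 mm width it can tilt between the fingers.
- splint: Clear acrylic night splint, U shape 60 x 55 x 10 mm, lying on top of the rear casting, left of the latch. Leave alone.
- wax_block: Red wax bite block, 60 x 50 x 18 mm, on the bench right of the motor. Leave alone.
- base_former: Blue rubber base former, open tray 84 x 78 x 28 mm, on the bench right of the trimmer. Leave alone.
- calipers: Steel calipers, 160 mm long, 8 mm thick, on the bench at the right. Leave alone.
- stone_model: Pale yellow stone dental model, 66 x 58 x 37 mm, on the bench at the left. Leave alone.

How it is judged:
By the outcome, as a careful person would: the job done as asked, in the order asked, and still so for the second after the job is handed in, with the robot touching nothing.
It also fails if it takes over 67 s, if anything falls off the work surface, if the arm or the gripper's body presses on something with over 40 N, if the wrist force passes 120 N, or if a joint passes its speed limit or range.

## Working session

There is one attempt and no reset: what is moved stays moved. The work goes in short steps, Python scripts to look and compute and a tool call to move; the robot and the scene stay as the last step left them, time stands still between calls to the robot, and variables do not carry over. Pictures are saved under pics/ and viewed, at most 10 in all, crops included, and the job is handed in when it is done.

Besides the shell and the picture viewer there is one more tool, called after ">>>" in YAML: its name, and indented under it one key for each argument. apply_moves: Moves the arm, as the interface text tells. Its arguments: {"type":"object","properties":{"rows":{"type":"array"},"force":{"type":"number"}},"required":["rows"]}

```bash
mkdir -p pics; ls
cat > h.py <<'E'
import numpy as np, cv2, json
from workcell import sensors, imaging, bot
def grab(n):
    im,d=imaging.camera(n); c=imaging.get_calibration(n)
    return im,d,np.array(c["intrinsics"]),np.array(c["world_from_camera"])
def pt(u,v,z,K,T):
    p=np.linalg.inv(K)@np.array([u,v,1.])*z
    return T[:3,:3]@p+T[:3,3]
def cloud(d,K,T):
    v,u=np.mgrid[:d.shape[0],:d.shape[1]]
    P=np.stack([(u-K[0,2])/K[0,0]*d,(v-K[1,2])/K[1,1]*d,d],-1)
    return P@T[:3,:3].T+T[:3,3]
def proj(p,K,T):
    q=T[:3,:3].T@(np.asarray(p)-T[:3,3]); q=K@q; return q[:2]/q[2]
E
python3 - <<'E'
from h import *
for n in("scene","top"):
    im,d,K,T=grab(n); np.savez(n+"0.npz",im=im,d=d,K=K,T=T)
    cv2.imwrite(f"pics/{n}0.png",im[:,:,::-1]); print(n,K[0],T.round(3).tolist())
print(sensors.get_obs())
E
```

```text
pics
scene [368.04031845   0.         319.10048672] [[-0.8, 0.445, -0.403, 1.005], [0.6, 0.595, -0.534, 0.583], [0.002, -0.67, -0.743, 0.987], [0.0, 0.0, 0.0, 1.0]]
top [377.37836101   0.         319.66612435] [[0.018, -0.989, 0.144, 0.411], [-1.0, -0.018, -0.0, -0.002], [0.003, -0.144, -0.99, 1.164], [0.0, 0.0, 0.0, 1.0]]
{'time': 0.1, 'q': array([-7.37385437e+01,  5.00840255e+00,  1.00398982e+01,  9.51000491e+01,
       -8.62670872e-04,  8.99992781e+01]), 'qd': array([-0.04661   ,  0.00284245,  0.21314645,  0.02224203,  0.00840804,
        0.05623248]), 'joint_efforts': array([-4.77281774e-04, -5.21557832e+01,  4.65656161e+01,  1.58710202e-02,
       -1.49666494e-05,  6.69291438e-06]), 'ee_pos': array([ 0.15397584, -0.52788569,  0.30325766]), 'tcp_rot': array([-1.79931447e+02,  8.61806553e-04,  1.62621792e+01]), 'wrist_force': array([ 0.87625453, -0.33222647, -0.46906707]), 'torque': array([-0.01377038, -0.03917622,  0.00338053]), 'grasp_force': 0.0, 'opening': 0.08520914955739986}
```

View pics/scene0.png

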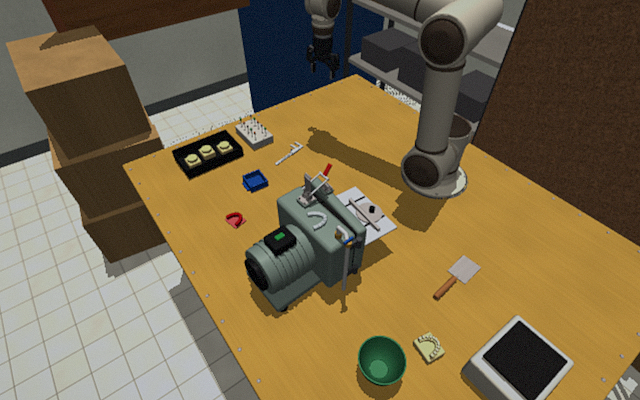

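View pics/top0.png

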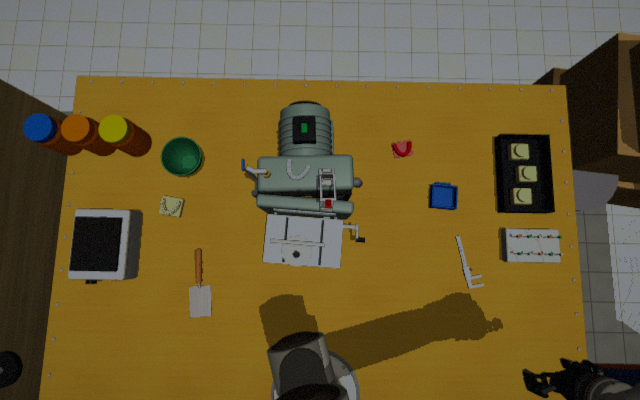

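The scene shows the trimmer with the latch at about (318,185) and the red tab at (328,168). In the top view the casting spans x 257–353, the rear part is at y 155–195, the cover at 195–218, and the tab at (328,203).

Run:
```python
from h import *
out=[]
for n,(a,b,c,e) in {"top":(235,145,375,245),"scene":(260,150,400,250)}.items():
    f=np.load(n+"0.npz"); im=f["im"][b:e,a:c,::-1]
    out.append(cv2.resize(im,None,fx=5,fy=3*1.0 if 0 else 5,interpolation=cv2.INTER_CUBIC)[:500,:700])
out=[cv2.resize(o,(420*1,300)) if 0 else o for o in out]
cv2.imwrite("pics/crop_top.png",out[0]); cv2.imwrite("pics/crop_scene.png",out[1])
f=np.load("top0.npz"); P=cloud(f["d"],f["K"],f["T"])
sub=P[150:225,240:375]; z=sub[...,2]
m=(z>.205)&(z<.225)
Q=sub[m]; print(len(Q),Q.min(0),Q.max(0))
mm=np.zeros((400,640),np.uint8); mm[150:225,240:375]=m*255
k,l,st,ce=cv2.connectedComponentsWithStats(mm,connectivity=4)
for i in range(1,k):
    if st[i,4]>60:
        p=P[l==i]; r=cv2.minAreaRect((p[:,:2]*1000).astype(np.float32)); print(st[i],p.mean(0).round(4),r,cv2.boxPoints(r).round(1).tolist())
# red tab in both
for n in("top","scene"):
    f=np.load(n+"0.npz");P=cloud(f["d"],f["K"],f["T"]);h=f["im"].astype(int)
    r=(h[...,0]>110)&(h[...,1]<60)&(h[...,2]<60)&(P[...,2]>.22)
    v,u=np.nonzero(r);print(n,list(zip(u,v)),P[r].round(3).tolist()[:60])
```

```text
4342 [ 0.50721257 -0.08816833  0.20512142] [0.66160269 0.18924363 0.22498827]
[ 256  154   98   57 3963] [0.5909 0.048  0.2135] ((584.15625, 36.97051239013672), (147.5976104736328, 250.0743865966797), 2.6478137969970703) [[504.70001220703125, 158.5], [516.2000122070312, -91.30000305175781], [663.7000122070312, -84.5], [652.0999755859375, 165.3000030517578]]
[322 185  12  10 101] [ 0.5655 -0.0218  0.2097] ((565.4679565429688, -22.317317962646484), (21.19867515563965, 28.343591690063477), 1.1231650114059448) [[554.5999755859375, -8.399999618530273], [555.0999755859375, -36.70000076293945], [576.2999877929688, -36.29999923706055], [575.7999877929688, -7.900000095367432]]
[332 200  22  14 255] [ 0.5237 -0.0611  0.213 ] ((524.6727905273438, -60.79888153076172), (54.80332946777344, 32.939659118652344), 85.49713134765625) [[506.1000061035156, -86.80000305175781], [538.9000244140625, -89.4000015258789], [543.2000122070312, -34.79999923706055], [510.3999938964844, -32.20000076293945]]
top [(np.int64(326), np.int64(206)), (np.int64(327), np.int64(206)), (np.int64(328), np.int64(206)), (np.int6
[... 2100 characters left out ...]
5, 0.299], [0.518, -0.022, 0.301], [0.517, -0.019, 0.303], [0.522, -0.025, 0.297], [0.521, -0.023, 0.299], [0.518, -0.021, 0.298], [0.518, -0.017, 0.301], [0.523, -0.024, 0.295], [0.523, -0.02, 0.298], [0.521, -0.018, 0.298], [0.52, -0.015, 0.3], [0.526, -0.025, 0.293], [0.525, -0.022, 0.294], [0.524, -0.018, 0.296], [0.52, -0.018, 0.294], [0.526, -0.025, 0.289], [0.525, -0.021, 0.291], [0.525, -0.017, 0.294], [0.531, -0.023, 0.289], [0.527, -0.023, 0.287], [0.527, -0.019, 0.289], [0.526, -0.015, 0.292], [0.531, -0.027, 0.282], [0.531, -0.022, 0.286], [0.529, -0.02, 0.286], [0.528, -0.018, 0.287], [0.531, -0.023, 0.281], [0.531, -0.018, 0.285], [0.529, -0.017, 0.285], [0.531, -0.017, 0.282]]
```

View pics/crop_top.png

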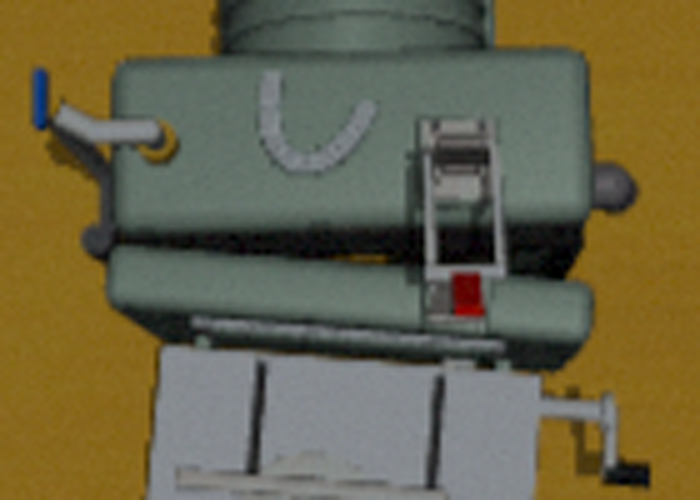

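View pics/crop_scene.png

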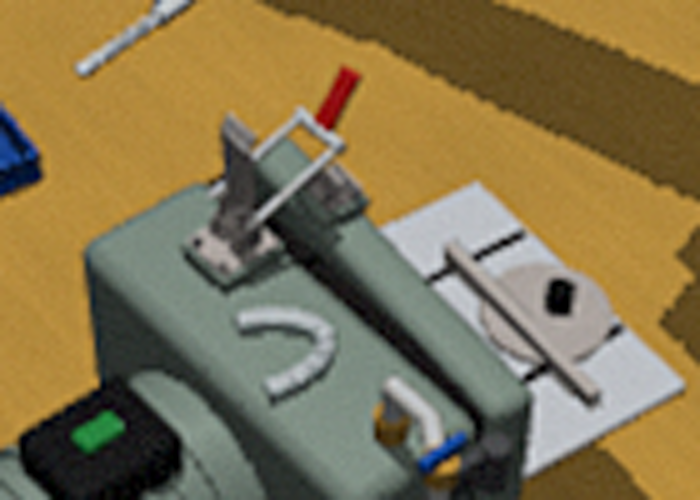

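The crops show the cover ajar, the lever roughly upright, and the loop raised with its tab pointing up towards the robot. Next I'll fit the trimmer's joint face and the cover.

Run:
```python
from h import *
f=np.load("top0.npz"); P=cloud(f["d"],f["K"],f["T"]); z=P[...,2]
def line(pts,tag):
    pts=np.array(pts)
    for _ in range(4):
        c=np.polyfit(pts[:,1],pts[:,0],1); r=pts[:,0]-np.polyval(c,pts[:,1]); pts=pts[abs(r)<max(.003,2*r.std())]
    print(tag,len(pts),"x=%.4f+%.4f y"%(c[1],c[0]),"deg",np.degrees(np.arctan(c[0])),"rms",r.std()); return c
rf,cb,cf,rb=[],[],[],[]
for u in range(262,350):
    if 316<u<342: continue
    col=(z[150:225,u]>.207)&(z[150:225,u]<.222); x=P[150:225,u]
    idx=np.nonzero(col)[0]
    if len(idx)<5: continue
    runs=np.split(idx,np.nonzero(np.diff(idx)>1)[0]+1); runs=[r for r in runs if len(r)>3]
    if len(runs)==2:
        rb.append(x[runs[0][0]]);rf.append(x[runs[0][-1]]);cb.append(x[runs[1][0]]);cf.append(x[runs[1][-1]])
print(len(rf))
for n,a in(("rear back",rb),("rear front",rf),("cover back",cb),("cover front",cf)): line(a,n)
# left/right edges of rear casting per row
for v in range(160,190,3):
    r=np.nonzero((z[v,240:375]>.200)&(z[v,240:375]<.222))[0]+240
    print(v,P[v,r[0]].round(4),P[v,r[-1]].round(4))
for v in range(203,214,2):
    r=np.nonzero((z[v,240:375]>.200)&(z[v,240:375]<.222))[0]+240
    print(v,P[v,r[0]].round(4),P[v,r[-1]].round(4))
m=(z>.225)&(P[...,0]>.48)&(P[...,0]<.66)&(P[...,1]<.03)&(P[...,1]>-.08)
for p in P[m].round(3)[::3].tolist(): print(p,end=" ")
```

```text
23
rear back 19 x=0.6571+-0.0454 y deg -2.599848972528787 rms 0.0007814471433366144
rear front 17 x=0.5685+-0.0464 y deg -2.654342947986863 rms 0.0021367419789441655
cover back 22 x=0.5444+0.1055 y deg 6.0202764199984005 rms 0.004589929322511771
cover front 23 x=0.5135+0.0630 y deg 3.6075218422060398 rms 0.0009593874010167616
160 [0.6417 0.1622 0.2055] [ 0.6458 -0.0848  0.2074]
163 [0.6327 0.1611 0.2099] [ 0.6377 -0.0848  0.2081]
166 [0.6255 0.1614 0.2063] [ 0.6297 -0.0848  0.2082]
169 [0.6162 0.1313 0.215 ] [ 0.6219 -0.0849  0.2073]
172 [0.6086 0.126  0.2145] [ 0.6134 -0.0847  0.21  ]
175 [0.6015 0.1602 0.2076] [ 0.6054 -0.0847  0.2108]
178 [0.593  0.1592 0.2112] [ 0.5996 -0.0883  0.2003]
181 [0.5859 0.1596 0.2068] [ 0.5909 -0.0879  0.2046]
184 [0.5782 0.1594 0.2065] [ 0.5827 -0.0878  0.2066]
187 [0.5705 0.1592 0.2057] [ 0.5747 -0.0852  0.2072]
203 [0.5286 0.1595 0.2083] [ 0.5334 -0.0881  0.2059]
205 [0.5239 0.1573 0.2054] [ 0.5279 -0.0878  0.209 ]
207 [0.5196 0.1242 0.203 ] [ 0.5232 -0.0882  0.2056]
209 [0.5159 0.0628 0.2006] [ 0.5176 -0.0853  0.2095]
211 [ 0.5118 -0.0015  0.2011] 
[... 3163 characters left out ...]
21, -0.02, 0.298] [0.521, -0.027, 0.299] [0.526, -0.009, 0.23] [0.518, -0.015, 0.299] [0.518, -0.022, 0.304] [0.518, -0.029, 0.301] [0.524, -0.006, 0.229] [0.524, -0.014, 0.229] [0.515, -0.02, 0.306] [0.515, -0.026, 0.308] [0.522, -0.001, 0.225] [0.521, -0.009, 0.233] [0.521, -0.016, 0.231] [0.512, -0.022, 0.308] [0.512, -0.029, 0.309] [0.519, -0.006, 0.231] [0.519, -0.014, 0.23] [0.51, -0.02, 0.31] [0.51, -0.026, 0.309] [0.517, -0.001, 0.228] [0.516, -0.009, 0.234] [0.516, -0.016, 0.237] [0.516, -0.024, 0.232] [0.517, -0.031, 0.231] [0.514, -0.006, 0.227] [0.514, -0.014, 0.227] [0.514, -0.021, 0.232] [0.514, -0.029, 0.233] [0.512, -0.004, 0.227] [0.512, -0.019, 0.226] [0.512, -0.031, 0.227]
```

Measurements agree: the joint face sits at world x≈0.565, mid-width y≈0.0355 and yaw≈2.6°. The lever pivot is at x≈0.5955, A≈1.55, the tab plane is at y≈-0.021, and the cover is at about -0.11 rad. Planning the approach next.

```bash
cat >> h.py <<'E'
from scipy.spatial.transform import Rotation as R, Slerp
PSI=2.63
def rot(p,psi=PSI):   # tool pitched p deg below level, heading psi, tool y to the right
    p,s=np.radians([p,psi]); h=np.array([np.cos(s),np.sin(s),0]); u=np.array([0,0,1.])
    z=np.cos(p)*h-np.sin(p)*u; x=np.sin(p)*h+np.cos(p)*u
    return R.from_matrix(np.stack([x,np.cross(z,x),z],1))
def tw(x,y,z):        # trimmer mm -> world m
    s=np.radians(PSI); return np.array([.565+(x*np.cos(s)-y*np.sin(s))/1e3,.0355+(x*np.sin(s)+y*np.cos(s))/1e3,z/1e3])
def cur():
    o=sensors.get_obs(); return o["ee_pos"],R.from_euler("xyz",o["tcp_rot"],degrees=True),o
def plan(tgt,Rt,ahead,n=1,start=None):
    p0,R0,o=cur() 
    if start: p0,R0=start
    p1=np.asarray(tgt)-Rt.apply([0,0,ahead]); S=Slerp([0,1],R.concatenate([R0,Rt]))
    pts=[(p0+(p1-p0)*k/n,S(k/n)) for k in range(n+1)]
    for (a,A),(b,B) in zip(pts,pts[1:]):
        print("shift",(A.inv().apply(b-a)*10).round(3).tolist(),"turn",(np.degrees((A.inv()*B).as_rotvec())/30).round(3).tolist())
    return p1,Rt
E
python3 - <<'E'
from h import *
e=tw(-36,-90,190); print(e, tw(28,-55,239), cur()[2]["time"])
s=plan([.47,-.054,.24],rot(40),.073,6)
print(s[0])
E
```

```text
[ 0.53316766 -0.0560571   0.19      ] [ 0.59549424 -0.01815726  0.239     ] 0.1
shift [0.636, -0.633, 0.028] turn [-0.033, 0.276, 0.071]
shift [0.603, -0.657, 0.107] turn [-0.033, 0.276, 0.071]
shift [0.557, -0.681, 0.179] turn [-0.033, 0.276, 0.071]
shift [0.501, -0.704, 0.243] turn [-0.033, 0.276, 0.071]
shift [0.435, -0.726, 0.299] turn [-0.033, 0.276, 0.071]
shift [0.361, -0.747, 0.344] turn [-0.033, 0.276, 0.071]
[ 0.41413766 -0.056566    0.2869235 ]
```

>>> apply_moves:
  rows:
    - [[0.32, -0.32, 0.01], [-0.02, 0.14, 0.04], 0]
    - [[0.64, -0.63, 0.03], [-0.03, 0.28, 0.07], 0]
    - [[0.64, -0.63, 0.03], [-0.03, 0.28, 0.07], 0]
  force: 20

```text
time: 0.4
ee_pos: [0.1986, -0.4463, 0.3007]
tcp_rot: [179.3, -8.6, 14.3]
wrist_force: [0.3, -0.9, 0.7]
opening: 0.0437
grasp_force: 0.0
```

>>> apply_moves:
  rows:
    - [[0.3, -0.33, 0.05], [-0.02, 0.14, 0.04], 0]
    - [[0.6, -0.66, 0.11], [-0.03, 0.28, 0.07], 0]
    - [[0.6, -0.66, 0.11], [-0.03, 0.28, 0.07], 0]

```text
time: 0.7
ee_pos: [0.2414, -0.3678, 0.2978]
tcp_rot: [178.8, -17.0, 12.3]
wrist_force: [-0.4, -1.2, -0.3]
opening: 0.0002
grasp_force: 0.0
```

>>> apply_moves:
  rows:
    - [[0.28, -0.34, 0.09], [-0.02, 0.14, 0.04], 0]
    - [[0.56, -0.68, 0.18], [-0.03, 0.28, 0.07], 0]
    - [[0.56, -0.68, 0.18], [-0.03, 0.28, 0.07], 0]

```text
time: 1.0
ee_pos: [0.2849, -0.2895, 0.2955]
tcp_rot: [178.6, -25.4, 10.3]
wrist_force: [0.5, 0.1, -0.6]
opening: 0.0002
grasp_force: 0.0
```

>>> apply_moves:
  rows:
    - [[0.25, -0.35, 0.12], [-0.02, 0.14, 0.04], 0]
    - [[0.5, -0.7, 0.24], [-0.03, 0.28, 0.07], 0]
    - [[0.5, -0.7, 0.24], [-0.03, 0.28, 0.07], 0]

```text
time: 1.3
ee_pos: [0.328, -0.2114, 0.2937]
tcp_rot: [178.7, -33.9, 8.2]
wrist_force: [-0.3, -0.6, 0.5]
opening: -0.0002
grasp_force: 0.0
```

Run:
```python
from h import *
p,r,o=cur();print(o["time"],p,o["tcp_rot"],o["q"].round(1),o["opening"],o["wrist_force"])
plan([.47,-.054,.24],rot(40),.073,2)
```

```text
1.3 [ 0.32801328 -0.21136225  0.29370658] [178.7400935  -33.87640406   8.16394984] [-46.8 -37.5 -29.2  76.1  26.3 130.7] -0.00023160644270534968 [-0.28759925 -0.64118325  0.45529794]
shift [0.426, -0.712, 0.311] turn [-0.041, 0.268, 0.072]
shift [0.353, -0.734, 0.351] turn [-0.041, 0.268, 0.072]
```

>>> apply_moves:
  rows:
    - [[0.21, -0.36, 0.16], [-0.02, 0.13, 0.04], 0]
    - [[0.43, -0.71, 0.31], [-0.04, 0.27, 0.07], 0]
    - [[0.43, -0.71, 0.31], [-0.04, 0.27, 0.07], 0]

```text
time: 1.6
ee_pos: [0.373, -0.1344, 0.2877]
tcp_rot: [179.4, -41.7, 5.6]
wrist_force: [-0.3, -0.4, 0.5]
opening: -0.0004
grasp_force: 0.0
```

>>> apply_moves:
  rows:
    - [[0.18, -0.37, 0.18], [-0.02, 0.13, 0.04], 0]
    - [[0.35, -0.73, 0.35], [-0.04, 0.27, 0.07], 0]
    - [[0.35, -0.73, 0.35], [-0.04, 0.27, 0.07], 0]
    - [[0.35, -0.73, 0.35], [-0.04, 0.27, 0.07], 0]

```text
time: 2.0
ee_pos: [0.4478, -0.0719, 0.2948]
tcp_rot: [-179.4, -48.1, 2.9]
wrist_force: [-0.3, 0.1, -0.6]
opening: -0.0003
grasp_force: 0.0
```

Run:
```python
from h import *
p,r,o=cur();print(o["time"],p,o["tcp_rot"],o["q"].round(1),o["wrist_force"])
s=plan([.48,-.054,.192],rot(40),.073)
plan([.49,-.054,.192],rot(40),.073,1,s)
plan([.49,-.054,.192],rot(40),.073,1,None)
```

```text
2.0 [ 0.44780556 -0.07191066  0.29477043] [-179.41631381  -48.11094532    2.89223528] [-15.8 -48.4 -41.6  50.3  14.4 167.2] [-0.30647581  0.14508777 -0.59743378]
shift [-0.568, -0.163, 0.204] turn [-0.026, 0.063, 0.005]
shift [0.064, 0.005, 0.077] turn [0.0, 0.0, 0.0]
shift [-0.502, -0.157, 0.279] turn [-0.026, 0.063, 0.005]
```

The shoulder joint reached its range limit at this shallow tilt, so I'll use a steeper tool (about 55°) for the cover push.

Run:
```python
from h import *
s=plan([.485,-.054,.195],rot(55),.073)
```

```text
shift [-0.323, -0.16, 0.24] turn [-0.025, -0.437, 0.009]
```

>>> apply_moves:
  rows:
    - [[-0.16, -0.08, 0.12], [-0.01, -0.22, 0], 0]
    - [[-0.32, -0.16, 0.24], [-0.02, -0.44, 0.01], 0]
    - [[-0.32, -0.16, 0.24], [-0.02, -0.44, 0.01], 0]
    - [[-0.32, -0.16, 0.24], [-0.02, -0.44, 0.01], 0]

```text
time: 2.4
ee_pos: [0.4435, -0.0581, 0.2556]
tcp_rot: [-179.7, -35.1, 2.2]
wrist_force: [-0.5, -0.8, -0.1]
opening: -0.0001
grasp_force: 0.0
```

Run:
```python
from h import *
p,r,o=cur();print(o["time"],p,o["tcp_rot"],o["q"].round(1),o["wrist_force"],"tip",p+r.apply([0,0,.073]))
s=plan([.497,-.054,.195],rot(55),.073)
s2=plan([.507,-.054,.195],rot(55),.073,1,s)
```

```text
2.4 [ 0.44352005 -0.05809525  0.25563112] [-179.71497679  -35.07507433    2.24628136] [-11.2 -39.8 -36.5  59.1   8.  168.9] [-0.47491149 -0.8116544  -0.14722458] tip [ 0.48542246 -0.0560882   0.19588868]
shift [0.091, -0.017, 0.074] turn [-0.002, -0.003, -0.01]
shift [0.082, 0.005, 0.057] turn [0.0, 0.0, 0.0]
```

>>> apply_moves:
  rows:
    - [[0.03, -0.02, 0.02], [0, 0, 0], 0]
    - [[0.06, -0.02, 0.04], [0, 0, 0], 0]
    - [[0.09, -0.02, 0.06], [0, 0, 0], 0]
    - [[0.11, -0.02, 0.075], [0, 0, 0], 0]
    - [[0.115, -0.02, 0.08], [0, 0, 0], 0]
    - [[0.123, -0.02, 0.086], [0, 0, 0], 0]

```text
time: 3.0
ee_pos: [0.4582, -0.0536, 0.2552]
tcp_rot: [-179.7, -35.0, 2.4]
wrist_force: [0.1, 0.1, 0.1]
opening: -0.0001
grasp_force: 0.0
```

>>> apply_moves:
  rows:
    - [[0.008, 0, 0.006], [0, 0, 0], 0]
    - [[0.016, 0, 0.011], [0, 0, 0], 0]
    - [[0.025, 0, 0.017], [0, 0, 0], 0]
    - [[0.033, 0, 0.023], [0, 0, 0], 0]

```text
time: 3.4
ee_pos: [0.4622, -0.0536, 0.2552]
tcp_rot: [-179.7, -35.0, 2.3]
wrist_force: [-1.7, -1.7, 0.3]
opening: -0.0003
grasp_force: 0.8
```

>>> apply_moves:
  rows:
    - [[0.008, 0, 0.006], [0, 0, 0], 0]
    - [[0.016, 0, 0.011], [0, 0, 0], 0]
    - [[0.025, 0, 0.017], [0, 0, 0], 0]
    - [[0.033, 0, 0.023], [0, 0, 0], 0]

```text
time: 3.8
ee_pos: [0.4662, -0.0534, 0.2552]
tcp_rot: [-179.7, -35.0, 2.3]
wrist_force: [-1.5, -2.1, 1.1]
opening: 0.0
grasp_force: 0.8
```

>>> apply_moves:
  rows:
    - [[0.008, 0, 0.006], [0, 0, 0], 0]
    - [[0.016, 0, 0.011], [0, 0, 0], 0]

```text
time: 4.0
ee_pos: [0.4682, -0.0533, 0.2553]
tcp_rot: [-179.7, -35.0, 2.3]
wrist_force: [-1.8, -0.7, 0.4]
opening: 0.0
grasp_force: 0.8
```

>>> apply_moves:
  rows:
    - [[0.008, 0, 0.006], [0, 0, 0], 0]
    - [[0.016, 0, 0.011], [0, 0, 0], 0]

```text
time: 4.2
ee_pos: [0.4701, -0.0532, 0.2553]
tcp_rot: [-179.7, -35.0, 2.3]
wrist_force: [-1.9, -1.9, -0.1]
opening: 0.0001
grasp_force: 1.3
```

>>> apply_moves:
  rows:
    - [[0.008, 0, 0.006], [0, 0, 0], 0]
    - [[0.012, 0, 0.008], [0, 0, 0], 0]

```text
time: 4.4
ee_pos: [0.4713, -0.0533, 0.2553]
tcp_rot: [-179.7, -35.0, 2.3]
wrist_force: [-6.5, -2.8, 2.2]
opening: -0.0005
grasp_force: 3.3
```

>>> apply_moves:
  rows:
    - [[0.004, 0, 0.003], [0, 0, 0], 0]
    - [[0.008, 0, 0.006], [0, 0, 0], 0]

```text
time: 4.6
ee_pos: [0.4721, -0.0534, 0.2552]
tcp_rot: [-179.7, -35.0, 2.3]
wrist_force: [-9.2, -4.7, 3.2]
opening: 0.0001
grasp_force: 5.0
```

The seal stopped the cover at about 9 N, and the contact matched the prediction within 2 mm. Now I'll back off and fit a small kinematic model so the shoulder limit can be avoided.

>>> apply_moves:
  rows:
    - [[-0.08, 0, -0.06], [0, 0, 0], 0]
    - [[-0.16, 0, -0.11], [0, 0, 0], 0]
    - [[-0.25, 0, -0.17], [0, 0, 0], 0]

```text
time: 4.9
ee_pos: [0.4415, -0.0542, 0.2549]
tcp_rot: [-179.7, -35.0, 2.4]
wrist_force: [-0.1, 0.4, 0.9]
opening: 0.0003
grasp_force: 0.0
```

```bash
cat > fk.py <<'E'
from h import *
from scipy.optimize import least_squares
D=[([-73.7385,5.0084,10.0399,95.1,0,90],[.15397584,-.52788569,.30325766]),([-46.8,-37.5,-29.2,76.1,26.3,130.7],[.32801,-.21136,.2937]),([-15.8,-48.4,-41.6,50.3,14.4,167.2],[.4478,-.07191,.29477]),([-11.2,-39.8,-36.5,59.1,8.,168.9],[.44352,-.0581,.25563])]
def fk(q,w):
    h,L1,L2,L3,a1,a3=w; q=np.asarray(q)
    A=R.from_euler("z",q[0],degrees=True); B=A*R.from_euler("y",q[1],degrees=True)
    C=B*R.from_euler("y",-q[2],degrees=True); E=C*R.from_euler("y",q[3],degrees=True); F=E*R.from_euler("z",q[4],degrees=True)
    return A.apply([a1,0,h])+B.apply([0,0,L1])+C.apply([L2,0,a3])+E.apply([0,0,0])+F.apply([L3,0,0]), F.apply([1,0,0])
E
python3 - <<'E'
from fk import *
p,r,o=cur(); D.append((o["q"],o["ee_pos"])); print(o["time"],p,o["q"].round(1),o["wrist_force"])
f=lambda w:np.concatenate([fk(q,w)[0]-p for q,p in D]+[.001*(w-[.2,.4,.4,.2,0,0])])
s=least_squares(f,[.2,.4,.4,.2,0,0]); print(s.x.round(4),(f(s.x)[:-6]*1e3).round(1))
print(fk(o["q"],s.x)[1],r.apply([0,0,1])); np.save("w.npy",s.x)
# reach checks
def ik(tip,p,ahead,q0=o["q"][:5]):
    z=rot(p).apply([0,0,1]); t=np.asarray(tip)-ahead*z
    g=lambda q:np.concatenate([(fk(q,s.x)[0]-t)*10,fk(q,s.x)[1]-z])
    k=least_squares(g,q0); return k.x.round(1),round(k.cost,6)
for tip,p,a in [((.515,-.0215,.299),55,.097),((.515,-.0215,.299),55,.062),((.515,-.0215,.299),50,.062),((.503,-.0215,.243),55,.062),((.503,-.0215,.243),45,.062),((.503,-.0215,.243),40,.062),((.52,-.0215,.27),50,.062)]:
    print(tip,p,a,ik(tip,p,a))
E
```

```text
4.9 [ 0.44150571 -0.05424829  0.25486075] [-10.7 -40.3 -36.8  59.2   7.8 169.2] [-0.06013613  0.41679743  0.93838482]
[-0.0119  0.3145  0.4581  0.2257  0.079   0.1863] [ -1.    3.6  -1.8  12.1  -4.8   7.1 -13.8   7.4  -9.1   3.9   1.5   1.6
   4.    1.1   2.2]
[ 0.57337254  0.02934653 -0.81876902] [ 0.57337254  0.02934653 -0.81876902]
(0.515, -0.0215, 0.299) 55 0.097 (array([ -5.2, -27.2, -12.7,  69.8,   4.5]), np.float64(0.0))
(0.515, -0.0215, 0.299) 55 0.062 (array([ -4.7, -27.2, -16.7,  65.8,   4.2]), np.float64(0.0))
(0.515, -0.0215, 0.299) 50 0.062 (array([ -5.2, -31.8, -21.6,  60.4,   5. ]), np.float64(0.0))
(0.503, -0.0215, 0.243) 55 0.062 (array([ -4.9, -34.3, -28.6,  60.9,   4.3]), np.float64(0.0))
(0.503, -0.0215, 0.243) 45 0.062 (array([ -5.9, -43.3, -37.8,  50.8,   6. ]), np.float64(0.0))
(0.503, -0.0215, 0.243) 40 0.062 (array([ -6.4, -47.8, -42.4,  45.7,   6.9]), np.float64(0.0))
(0.52, -0.0215, 0.27) 50 0.062 (array([ -5.1, -33.7, -26.7,  57.2,   5. ]), np.float64(0.0))
```

Run:
```python
from h import *
s=plan([.485,-.0215,.25],rot(52),.073)
s=plan([.515,-.0215,.299],rot(50),.100,1,s)
```

```text
shift [0.301, -0.31, -0.43] turn [-0.006, 0.099, -0.007]
shift [0.503, 0.014, -0.471] turn [0.0, 0.067, -0.0]
```

>>> apply_moves:
  rows:
    - [[0.1, -0.2, -0.25], [0, 0.05, 0], 0.45]
    - [[0.3, -0.31, -0.43], [0, 0.1, 0], 0.45]
    - [[0.3, -0.31, -0.43], [0, 0.1, 0], 0.45]

```text
time: 5.2
ee_pos: [0.4409, -0.0228, 0.3119]
tcp_rot: [-179.7, -38.5, 2.4]
wrist_force: [0.8, 0.1, 0.3]
opening: 0.0381
grasp_force: 0.0
```

>>> apply_moves:
  rows:
    - [[0.25, 0, -0.24], [0, 0.03, 0], 0.45]
    - [[0.5, 0.01, -0.47], [0, 0.07, 0], 0.45]
    - [[0.5, 0.01, -0.47], [0, 0.07, 0], 0.45]

```text
time: 5.5
ee_pos: [0.4516, -0.0247, 0.3798]
tcp_rot: [-179.7, -40.5, 2.4]
wrist_force: [0.2, 0.1, -0.1]
opening: 0.0388
grasp_force: 0.0
```

```bash
cat > tab.py <<'E'
from h import *
def tab(n):
    im,d,K,T=grab(n); P=cloud(d,K,T); h=im.astype(int)
    r=(h[...,0]>95)&(h[...,1]<65)&(h[...,2]<65)&(P[...,2]>.225)&(P[...,2]<.34)&(abs(P[...,0]-.52)<.06)&(abs(P[...,1]+.02)<.04)
    p=P[r]; print(n,len(p)); 
    if len(p)>5:
        c=p.mean(0); a=np.linalg.svd(p-c)[2][0]; print(" mean",c.round(4),"elev",np.degrees(np.arctan2(abs(a[2]),abs(a[0]))).round(1),"min",p.min(0).round(4),"max",p.max(0).round(4))
    return im
E
python3 - <<'E'
from tab import *
p,r,o=cur();print(o["time"],p,o["tcp_rot"],o["q"].round(1),o["opening"],o["wrist_force"])
for n in("scene","top"):
    im=tab(n)
    if n=="scene": cv2.imwrite("pics/pre.png",cv2.resize(im[130:230,250:390,::-1],None,fx=5,fy=5,interpolation=cv2.INTER_CUBIC))
plan([.515,-.0215,.299],rot(50),.062)
E
```

```text
5.5 [ 0.45158987 -0.02471295  0.37976833] [-179.73494306  -40.51073456    2.36319538] [ -5.7 -39.9 -24.9  64.8   5.5 173.8] 0.03875896540700708 [ 0.24366494  0.07788008 -0.05726716]
scene 44
 mean [ 0.5219 -0.0206  0.2962] elev 52.9 min [ 0.511  -0.0279  0.2815] max [ 0.5317 -0.0142  0.3095]
top 41
 mean [ 0.5186 -0.0224  0.3007] elev 51.6 min [ 0.5099 -0.0287  0.2851] max [ 0.5294 -0.0173  0.3108]
shift [0.002, -0.002, 0.376] turn [-0.004, -0.004, -0.008]
```

View pics/pre.png

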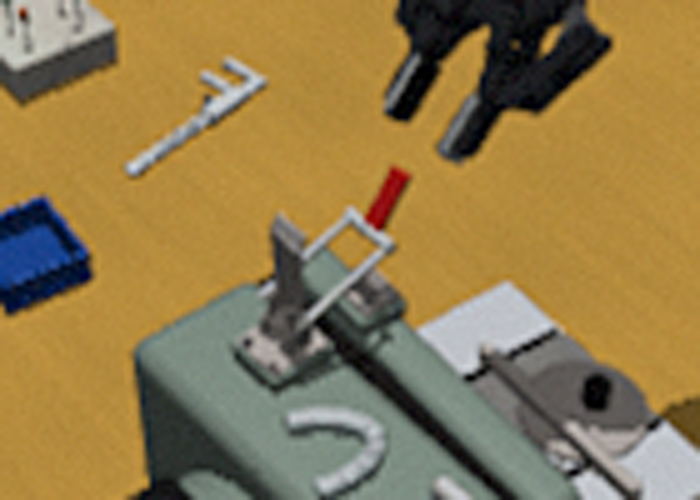

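The picture shows the open fingers lined up on both sides of the red tab at (390,200), and the cover closed up against the casting. Advancing and pinching gently.

>>> apply_moves:
  rows:
    - [[0, 0, 0.13], [0, 0, 0], 0.45]
    - [[0, 0, 0.26], [0, 0, 0], 0.45]
    - [[0, 0, 0.37], [0, 0, 0], 0.45]
    - [[0, 0, 0.37], [0, 0, 0], 0.45]
    - [[0, 0, 0.37], [0, 0, 0], 0.3]
    - [[0, 0, 0.37], [0, 0, 0], 0.2]
    - [[0, 0, 0.37], [0, 0, 0], 0.12]
    - [[0, 0, 0.37], [0, 0, 0], 0.12]
    - [[0, 0, 0.37], [0, 0, 0], 0.12]
  force: 20

```text
time: 6.5
ee_pos: [0.4751, -0.0238, 0.3475]
tcp_rot: [-179.7, -40.2, 2.3]
wrist_force: [-1.5, -5.9, 0.4]
opening: 0.0131
grasp_force: 22.4
```

Run:
```python
from h import *
p,r,o=cur();print(o["time"],p,o["q"].round(1),o["opening"],o["grasp_force"],o["wrist_force"],o["torque"],"grip",p+r.apply([0,0,.062]))
# seat path: bar from loop geometry, grip point 30 mm along tab; lever angle A, bar xz (trimmer)
def geo(bx,bz,A,L=68.6):
    px,pz=28+15*np.cos(A-.209),239+15*np.sin(A-.209); return px,pz
from scipy.optimize import brentq
def grip(bx,bz,s=30):
    f=lambda A:np.hypot(geo(0,0,A)[0]-bx,geo(0,0,A)[1]-bz)-68.6
    As=np.linspace(.6,2.06,300);v=np.array([f(a) for a in As]);k=np.nonzero(np.diff(np.sign(v)))[0]
    if len(k)==0: return None
    A=As[k[-1]]; px,pz=geo(0,0,A); th=np.arctan2(bz-pz,px-bx)+np.radians(35)
    return round(A,3),round(np.degrees(th),1),tw(bx-s*np.cos(th),-55,bz+s*np.sin(th)).round(4)
for b in[(-34,276),(-38,262),(-44,250),(-44,242),(-42,236),(-40,236),(-38,234),(-36,234),(-34,234),(-32,234),(-30,234)]: print(b,grip(*b))
```

```text
6.5 [ 0.47507333 -0.02377527  0.34749957] [ -5.1 -37.7 -27.4  60.4   5.  174.3] 0.013097349664318882 22.374339401721954 [-1.46715993 -5.85397174  0.35785659] [-0.86895397  0.62264231 -0.71436485] grip [ 0.51502063 -0.02189464  0.30012155]
(-34, 276) (np.float64(1.586), np.float64(54.0), array([ 0.5159, -0.0218,  0.3003]))
(-38, 262) (np.float64(1.635), np.float64(41.8), array([ 0.5072, -0.0222,  0.282 ]))
(-44, 250) (np.float64(2.011), np.float64(32.0), array([ 0.4982, -0.0226,  0.2659]))
(-44, 242) None
(-42, 236) (np.float64(2.026), np.float64(20.2), array([ 0.4974, -0.0227,  0.2464]))
(-40, 236) (np.float64(1.894), np.float64(19.9), array([ 0.4994, -0.0226,  0.2462]))
(-38, 234) (np.float64(1.801), np.float64(18.1), array([ 0.5011, -0.0225,  0.2433]))
(-36, 234) (np.float64(1.669), np.float64(18.1), array([ 0.5031, -0.0224,  0.2433]))
(-34, 234) (np.float64(1.523), np.float64(18.5), array([ 0.5051, -0.0223,  0.2435]))
(-32, 234) (np.float64(1.367), np.float64(19.2), array([ 0.5072, -0.0222,  0.2438]))
(-30, 234) (np.float64(1.186), np.float64(20.3), array([ 0.5094, -0.0221,  0.2444]))
```

>>> apply_moves:
  rows:
    - [[-0.04, 0.005, 0.02], [0, 0, 0], 0.12]
    - [[-0.09, 0.008, 0.04], [0, 0, 0], 0.12]
    - [[-0.13, 0.008, 0.06], [0, 0, 0], 0.12]
    - [[-0.18, 0.008, 0.085], [0, 0, 0], 0.12]
    - [[-0.18, 0.008, 0.085], [0, 0, 0], 0.12]

```text
time: 7.0
ee_pos: [0.4665, -0.0245, 0.3279]
tcp_rot: [-179.7, -40.1, 2.3]
wrist_force: [0.9, -4.4, 1.7]
opening: 0.0133
grasp_force: 22.6
```

```bash
cat > st.py <<'E'
from tab import *
p,r,o=cur();print(round(o["time"],2),p.round(4),o["tcp_rot"].round(1),o["q"].round(1)[1:4],o["opening"].__round__(4),round(o["grasp_force"],1),o["wrist_force"].round(1),o["torque"].round(2),"grip",(p+r.apply([0,0,.062])).round(4))
im=tab("scene")
E
python3 st.py
```

```text
7.0 [ 0.4665 -0.0245  0.3279] [-179.7  -40.1    2.3] [-39.6 -30.5  59.3] 0.0133 22.6 [ 0.9 -4.4  1.7] [-0.7   0.26 -0.57] grip [ 0.5063 -0.0226  0.2804]
scene 39
 mean [ 0.5157 -0.0226  0.2776] elev 41.4 min [ 0.4968 -0.0297  0.2664] max [ 0.5277 -0.0148  0.2912]
```

>>> apply_moves:
  rows:
    - [[-0.04, 0.005, 0.015], [0, 0, 0], 0.12]
    - [[-0.08, 0.01, 0.03], [0, 0, 0], 0.12]
    - [[-0.12, 0.015, 0.045], [0, 0, 0], 0.12]
    - [[-0.15, 0.015, 0.06], [0, 0, 0], 0.12]
    - [[-0.15, 0.015, 0.06], [0, 0, 0], 0.12]

```text
time: 7.55
ee_pos: [0.4591, -0.0258, 0.314]
tcp_rot: [-179.6, -40.1, 2.3]
wrist_force: [0.1, 2.1, 0.7]
opening: 0.0134
grasp_force: 22.4
```

```bash
python3 st.py
```

```text
7.55 [ 0.4591 -0.0258  0.314 ] [-179.6  -40.1    2.3] [-41.1 -32.8  58.6] 0.0134 22.4 [0.1 2.1 0.7] [0.37 0.15 0.32] grip [ 0.4989 -0.0238  0.2666]
scene 39
 mean [ 0.5101 -0.0232  0.2655] elev 30.8 min [ 0.4891 -0.0311  0.2559] max [ 0.5224 -0.0145  0.2763]
```

>>> apply_moves:
  rows:
    - [[-0.025, -0.005, 0.026], [0, 0, 0], 0.12]
    - [[-0.05, -0.005, 0.052], [0, 0, 0], 0.12]
    - [[-0.075, -0.005, 0.078], [0, 0, 0], 0.12]
    - [[-0.075, -0.005, 0.078], [0, 0, 0], 0.12]

```text
time: 8.0
ee_pos: [0.4585, -0.0257, 0.303]
tcp_rot: [-179.7, -40.1, 2.3]
wrist_force: [-1.4, 0.7, 1.5]
opening: 0.0133
grasp_force: 22.9
```

>>> apply_moves:
  rows:
    - [[-0.012, 0, 0.013], [0, 0, 0], 0.12]
    - [[-0.025, 0, 0.026], [0, 0, 0], 0.12]
    - [[-0.025, 0, 0.026], [0, 0, 0], 0.12]

```text
time: 8.3
ee_pos: [0.4584, -0.0257, 0.3]
tcp_rot: [-179.7, -40.1, 2.3]
wrist_force: [-1.2, 0.4, 1.0]
opening: 0.0131
grasp_force: 23.0
```

```bash
cat >> st.py <<'E'
cv2.imwrite("pics/s%d.png"%(o["time"]*100),cv2.resize(im[140:220,270:370,::-1],None,fx=6,fy=6,interpolation=cv2.INTER_CUBIC))
E
python3 st.py; ls pics
```

```text
8.3 [ 0.4584 -0.0257  0.3   ] [-179.7  -40.1    2.3] [-41.7 -34.6  57.3] 0.0131 23.0 [-1.2  0.4  1. ] [0.19 0.34 0.18] grip [ 0.4983 -0.0237  0.2526]
scene 40
 mean [ 0.5099 -0.0238  0.2536] elev 26.1 min [ 0.4939 -0.0312  0.2455] max [ 0.5231 -0.0147  0.2617]
crop_scene.png
crop_top.png
pre.png
s830.png
scene0.png
top0.png
```

View pics/s830.png

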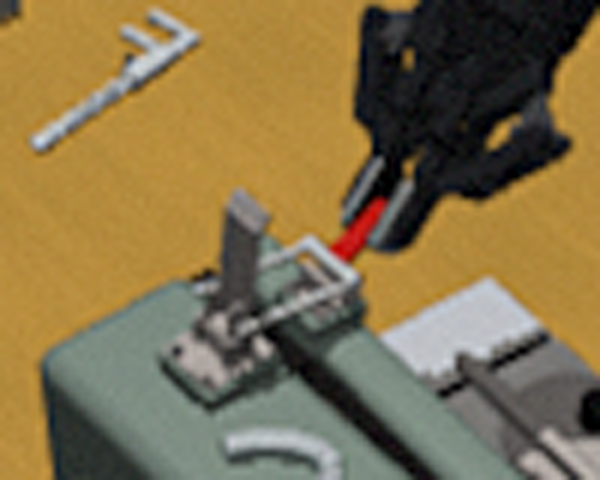

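The picture shows the bar in front of the keeper at (335,265), with the hook inside the loop. Now feeling for the hook plate by moving back in small steps.

>>> apply_moves:
  rows:
    - [[-0.008, 0, 0.012], [0, 0, 0], 0.12]
    - [[0.004, 0, 0.022], [0, 0, 0], 0.12]
    - [[0.012, 0, 0.028], [0, 0, 0], 0.12]
    - [[0.015, 0, 0.031], [0, 0, 0], 0.12]

```text
time: 8.75
ee_pos: [0.4616, -0.0255, 0.2986]
tcp_rot: [-179.7, -40.1, 2.3]
wrist_force: [-4.4, 0.8, 1.0]
opening: 0.0134
grasp_force: 23.1
```

>>> apply_moves:
  rows:
    - [[0.008, 0, 0.006], [0, 0, 0], 0.12]
    - [[0.015, 0, 0.013], [0, 0, 0], 0.12]

```text
time: 8.95
ee_pos: [0.4633, -0.0254, 0.2985]
tcp_rot: [-179.7, -40.1, 2.3]
wrist_force: [-9.6, 1.3, 2.6]
opening: 0.0137
grasp_force: 23.6
```

>>> apply_moves:
  rows:
    - [[0.008, 0, 0.006], [0, 0, 0], 0.12]
    - [[0.015, 0, 0.013], [0, 0, 0], 0.12]

```text
time: 9.15
ee_pos: [0.4648, -0.0254, 0.2982]
tcp_rot: [-179.7, -40.0, 2.3]
wrist_force: [-15.9, 0.3, 4.4]
opening: 0.0133
grasp_force: 24.1
```

Force rose to 16 N, more than wanted. Backing off and checking where the keeper really is.

>>> apply_moves:
  rows:
    - [[-0.015, 0, -0.013], [0, 0, 0], 0.12]
    - [[-0.03, 0, -0.026], [0, 0, 0], 0.12]
    - [[-0.035, 0, -0.03], [0, 0, 0], 0.12]

```text
time: 9.45
ee_pos: [0.4611, -0.0255, 0.2992]
tcp_rot: [-179.7, -40.2, 2.3]
wrist_force: [5.5, 2.3, 0.3]
opening: 0.0129
grasp_force: 22.5
```

Run:
```python
from h import *
p,r,o=cur();print(o["time"],p.round(4),o["wrist_force"].round(1))
def inv(P):
    s=np.radians(PSI); d=P-np.array([.565,.0355,0]); return np.stack([d[...,0]*np.cos(s)+d[...,1]*np.sin(s),-d[...,0]*np.sin(s)+d[...,1]*np.cos(s),d[...,2]],-1)*1e3
acc=[]
for k in range(6):
    im,d,K,T=grab("scene"); acc.append(d)
d=np.median(acc,0); Q=inv(cloud(d,K,T))
np.savez("now.npz",im=im,d=d)
m=(Q[...,0]>-62)&(Q[...,0]<-15)&(abs(Q[...,1]+55)<24)&(Q[...,2]>218)&(Q[...,2]<265)
v,u=np.nonzero(m)
for a,b in zip(v,u): print(a,b,Q[a,b].round(0).astype(int).tolist(),im[a,b].tolist(),end=" | ")
f=np.load("scene0.npz");Q=inv(cloud(f["d"],f["K"],f["T"]))
print("\nOLD")
m=(Q[...,0]>-62)&(Q[...,0]<-15)&(abs(Q[...,1]+55)<24)&(Q[...,2]>221)&(Q[...,2]<252)
v,u=np.nonzero(m)
for a,b in zip(v,u): print(a,b,Q[a,b].round(0).astype(int).tolist(),f["im"][a,b].tolist(),end=" | ")
```

```text
9.45 [ 0.4611 -0.0255  0.2992] [5.5 2.3 0.3]
174 327 [-62, -72, 256] [83, 90, 100] | 174 328 [-60, -66, 261] [124, 126, 129] | 174 329 [-61, -62, 263] [55, 70, 67] | 175 327 [-57, -67, 259] [104, 110, 117] | 175 328 [-59, -65, 258] [83, 93, 95] | 175 329 [-60, -62, 260] [25, 15, 15] | 176 327 [-56, -65, 257] [92, 105, 110] | 176 328 [-58, -64, 256] [39, 36, 38] | 176 329 [-60, -61, 257] [108, 17, 4] | 177 326 [-54, -67, 252] [84, 89, 78] | 177 327 [-55, -64, 254] [52, 61, 67] | 177 328 [-56, -61, 255] [105, 11, 11] | 177 329 [-58, -59, 256] [180, 26, 17] | 177 330 [-60, -57, 256] [206, 30, 25] | 177 331 [-61, -54, 257] [176, 24, 22] | 178 327 [-54, -63, 252] [121, 35, 34] | 178 328 [-55, -60, 253] [176, 23, 18] | 178 329 [-57, -57, 253] [203, 26, 25] | 178 330 [-59, -55, 254] [192, 23, 13] | 178 331 [-61, -53, 255] [152, 56, 54] | 178 332 [-60, -48, 258] [100, 108, 108] | 178 333 [-61, -45, 260] [112, 120, 118] | 179 327 [-52, -61, 250] [177, 20, 15] | 179 328 [-53, -57, 252] [198, 25, 23] | 179 329 [-55, -55, 253] [201, 26, 21] | 179 330 [-57, -53, 253] [172, 41, 38] | 179 331 [-59,
[... 11011 characters left out ...]
2 323 [-24, -45, 226] [66, 77, 69] | 192 324 [-26, -42, 228] [70, 81, 76] | 192 325 [-27, -40, 229] [65, 70, 67] | 192 326 [-28, -37, 230] [59, 66, 60] | 192 327 [-32, -37, 228] [77, 87, 80] | 192 328 [-34, -34, 228] [90, 102, 94] | 192 329 [-38, -34, 226] [59, 66, 62] | 192 330 [-41, -33, 225] [36, 43, 37] | 193 323 [-24, -44, 223] [55, 60, 57] | 193 324 [-26, -42, 223] [67, 78, 68] | 193 325 [-26, -39, 226] [71, 76, 71] | 193 326 [-28, -36, 227] [55, 66, 57] | 193 327 [-31, -36, 225] [44, 48, 47] | 193 328 [-35, -35, 223] [36, 42, 37] | 194 324 [-21, -36, 227] [54, 58, 54] | 194 325 [-25, -37, 223] [56, 62, 58] | 194 326 [-29, -37, 222] [42, 47, 41] | 195 326 [-26, -34, 222] [56, 65, 57] |
```

The views show the bar lying right at the hook's front face near its top: bar top about (-37, 246), hook top about 242. So what I felt was the hook plate, with about 4 N of that being lever friction. The keeper is set near the robot. Lowering the bar into the throat.

>>> apply_moves:
  rows:
    - [[-0.012, 0, 0.011], [0, 0, 0], 0.12]
    - [[-0.024, 0, 0.021], [0, 0, 0], 0.12]
    - [[-0.036, 0, 0.032], [0, 0, 0], 0.12]
    - [[-0.036, 0, 0.032], [0, 0, 0], 0.12]

```text
time: 10.15
ee_pos: [0.4601, -0.0256, 0.2937]
tcp_rot: [-179.7, -40.1, 2.3]
wrist_force: [2.7, 1.2, 1.2]
opening: 0.0135
grasp_force: 22.7
```

>>> apply_moves:
  rows:
    - [[-0.012, 0, 0.011], [0, 0, 0], 0.12]
    - [[-0.018, 0, 0.016], [0, 0, 0], 0.12]
    - [[-0.018, 0, 0.016], [0, 0, 0], 0.12]

```text
time: 10.45
ee_pos: [0.4598, -0.0256, 0.2915]
tcp_rot: [-179.7, -40.1, 2.3]
wrist_force: [1.1, 1.0, 0.9]
opening: 0.0132
grasp_force: 22.7
```

>>> apply_moves:
  rows:
    - [[-0.006, 0, 0.008], [0, 0, 0], 0.12]
    - [[-0.01, 0, 0.012], [0, 0, 0], 0.12]
    - [[-0.01, 0, 0.012], [0, 0, 0], 0.12]

```text
time: 10.75
ee_pos: [0.4598, -0.0256, 0.2899]
tcp_rot: [-179.7, -40.1, 2.3]
wrist_force: [1.5, 0.4, 1.8]
opening: 0.0133
grasp_force: 22.7
```

>>> apply_moves:
  rows:
    - [[-0.006, 0, 0.008], [0, 0, 0], 0.12]
    - [[-0.01, 0, 0.012], [0, 0, 0], 0.12]
    - [[-0.01, 0, 0.012], [0, 0, 0], 0.12]

```text
time: 11.05
ee_pos: [0.4599, -0.0256, 0.2888]
tcp_rot: [-179.7, -40.2, 2.3]
wrist_force: [-1.2, 0.8, 4.1]
opening: 0.0134
grasp_force: 23.1
```

```bash
cat > bar.py <<'E'
from h import *
def inv(P):
    s=np.radians(PSI); d=P-np.array([.565,.0355,0]); return np.stack([d[...,0]*np.cos(s)+d[...,1]*np.sin(s),-d[...,0]*np.sin(s)+d[...,1]*np.cos(s),d[...,2]],-1)*1e3
d=np.median([grab("scene")[1] for _ in range(4)],0); im,_,K,T=grab("scene"); Q=inv(cloud(d,K,T))
m=(Q[...,0]>-55)&(Q[...,0]<-20)&(abs(Q[...,1]+55)<22)&(Q[...,2]>236)&(Q[...,2]<255)&(im[...,0]<im[...,1]+40)
v,u=np.nonzero(m)
for a,b in zip(v,u): print(Q[a,b].round(0).astype(int).tolist(),int(im[a,b].mean()),end=" | ")
cv2.imwrite("pics/b%d.png"%(sensors.get_obs()["time"]*100),cv2.resize(im[140:220,270:370,::-1],None,fx=6,fy=6,interpolation=cv2.INTER_CUBIC))
from tab import tab; tab("top")
p,r,o=cur(); print(o["time"],p.round(4),o["wrist_force"].round(1))
E
python3 bar.py
```

```text
[-36, -73, 238] 175 | [-39, -72, 238] 179 | [-32, -72, 238] 134 | [-33, -70, 239] 155 | [-35, -67, 239] 190 | [-39, -67, 237] 178 | [-55, -45, 244] 87 | [-23, -71, 240] 153 | [-26, -70, 239] 129 | [-28, -68, 239] 98 | [-28, -64, 242] 110 | [-30, -62, 243] 160 | [-35, -63, 238] 195 | [-36, -59, 241] 186 | [-54, -48, 238] 101 | [-55, -46, 239] 101 | [-55, -41, 243] 71 | [-20, -68, 240] 107 | [-28, -63, 239] 79 | [-28, -59, 242] 108 | [-29, -56, 243] 153 | [-36, -59, 237] 191 | [-37, -56, 238] 191 | [-49, -47, 238] 120 | [-28, -59, 238] 68 | [-28, -54, 242] 104 | [-30, -52, 242] 155 | [-35, -53, 238] 188 | [-37, -51, 238] 188 | [-39, -49, 239] 152 | [-41, -48, 238] 116 | [-27, -54, 238] 71 | [-28, -50, 241] 102 | [-29, -47, 242] 138 | [-34, -48, 238] 167 | [-36, -46, 239] 190 | [-39, -44, 238] 184 | [-26, -48, 239] 60 | [-27, -44, 242] 73 | [-29, -42, 242] 106 | [-34, -44, 238] 174 | [-35, -41, 239] 198 | [-39, -40, 237] 163 | [-25, -47, 237] 98 | [-26, -43, 239] 124 | [-30, -43, 237] 151 | [-34, -38, 238] 152 | [-35, -35, 239] 121 | [-39, -36, 237] 103 | [-22, -38, 242] 140 | [-25, -37, 240] 154 | [-29, -37, 238] 118 | [-31, -36, 237] 79 | [-23, -35, 239] 63 | top 70
 mean [ 0.5107 -0.0228  0.2444] elev 19.4 min [ 0.4948 -0.0285  0.2359] max [ 0.5257 -0.016   0.2521]
11.35 [ 0.4599 -0.0255  0.2888] [-2.8  0.9  5.6]
```

The bar top now reads 238.5 against a hook top of 242.5, so it's on the throat floor, with the tab at 19°. Easing the downward press and drawing back gently.

>>> apply_moves:
  rows:
    - [[0.005, 0, -0.006], [0, 0, 0], 0.12]
    - [[0.009, 0, -0.003], [0, 0, 0], 0.12]
    - [[0.013, 0, 0], [0, 0, 0], 0.12]
    - [[0.013, 0, 0], [0, 0, 0], 0.12]

```text
time: 11.75
ee_pos: [0.4606, -0.0255, 0.289]
tcp_rot: [-179.7, -40.1, 2.3]
wrist_force: [-5.0, -0.4, 3.2]
opening: 0.0133
grasp_force: 23.3
```

>>> apply_moves:
  rows:
    - [[0.005, 0, 0.004], [0, 0, 0], 0.12]
    - [[0.006, 0, 0.004], [0, 0, 0], 0.12]

```text
time: 11.95
ee_pos: [0.4614, -0.0255, 0.289]
tcp_rot: [-179.7, -40.1, 2.3]
wrist_force: [-4.9, 0.9, 2.9]
opening: 0.0132
grasp_force: 23.2
```

>>> apply_moves:
  rows:
    - [[0.005, 0, 0.004], [0, 0, 0], 0.12]
    - [[0.006, 0, 0.004], [0, 0, 0], 0.12]

```text
time: 12.15
ee_pos: [0.4621, -0.0255, 0.2891]
tcp_rot: [-179.7, -40.1, 2.3]
wrist_force: [-4.9, 0.1, 3.0]
opening: 0.0129
grasp_force: 23.2
```

Constant at 5 N, which is lever friction only and not yet the hook.

>>> apply_moves:
  rows:
    - [[0.005, 0, 0.004], [0, 0, 0], 0.12]
    - [[0.006, 0, 0.004], [0, 0, 0], 0.12]

```text
time: 12.35
ee_pos: [0.4627, -0.0254, 0.2892]
tcp_rot: [-179.7, -40.1, 2.3]
wrist_force: [-7.6, 0.1, 3.1]
opening: 0.0134
grasp_force: 23.4
```

>>> apply_moves:
  rows:
    - [[0.004, 0, 0.003], [0, 0, 0], 0.12]
    - [[0.004, 0, 0.003], [0, 0, 0], 0.12]

```text
time: 12.55
ee_pos: [0.4631, -0.0254, 0.2892]
tcp_rot: [-179.7, -40.0, 2.3]
wrist_force: [-8.1, 0.1, 4.5]
opening: 0.0136
grasp_force: 23.5
```

The bar is snug at 8 N, about 3 N beyond friction. Letting go and retreating.

>>> apply_moves:
  rows:
    - [[0, 0, 0], [0, 0, 0], 0.3]
    - [[0, 0, 0], [0, 0, 0], 0.4]
    - [[0, 0, 0], [0, 0, 0], 0.4]
    - [[0, 0, -0.2], [0, 0, 0], 0.4]
    - [[0, 0, -0.4], [0, 0, 0], 0.4]
    - [[0, 0, -0.4], [0, 0, 0], 0.4]

```text
time: 13.15
ee_pos: [0.4376, -0.0268, 0.3227]
tcp_rot: [-179.7, -40.3, 2.3]
wrist_force: [0.2, 1.2, 1.4]
opening: 0.0343
grasp_force: 0.0
```

```bash
python3 bar.py
python3 - <<'E'
from bar import *
m=(Q[...,0]>0)&(Q[...,0]<70)&(abs(Q[...,1]+55)<12)&(Q[...,2]>262)&(Q[...,2]<330)
print("\nlever"); print(Q[m].round(0).astype(int).tolist())
E
```

```text
[-32, -73, 237] 175 | [-34, -70, 238] 185 | [-36, -69, 238] 171 | [-23, -71, 240] 155 | [-26, -70, 239] 148 | [-29, -69, 238] 114 | [-27, -63, 243] 125 | [-31, -62, 242] 169 | [-35, -62, 239] 167 | [-49, -48, 241] 74 | [-21, -69, 239] 110 | [-25, -69, 236] 107 | [-26, -61, 241] 63 | [-28, -59, 242] 121 | [-31, -58, 241] 165 | [-35, -58, 238] 172 | [-45, -47, 241] 76 | [-27, -62, 236] 53 | [-27, -58, 239] 72 | [-28, -54, 242] 121 | [-30, -52, 242] 170 | [-35, -53, 238] 182 | [-42, -48, 237] 75 | [-26, -57, 237] 55 | [-26, -52, 240] 67 | [-27, -49, 242] 116 | [-29, -46, 243] 151 | [-34, -47, 239] 166 | [-37, -47, 238] 137 | [-26, -47, 240] 66 | [-27, -44, 242] 79 | [-29, -42, 242] 143 | [-34, -43, 238] 194 | [-36, -42, 238] 155 | [-25, -46, 237] 67 | [-27, -44, 238] 103 | [-28, -41, 239] 150 | [-31, -39, 239] 194 | [-34, -39, 237] 164 | [-36, -36, 238] 76 | [-26, -38, 239] 144 | [-28, -37, 239] 137 | [-30, -35, 239] 100 | [-20, -36, 240] 110 | [-23, -35, 238] 67 | [-26, -34, 238] 49 | top 74
 mean [ 0.5127 -0.0224  0.245 ] elev 19.5 min [ 0.4973 -0.0284  0.2386] max [ 0.528  -0.0159  0
[... 1579 characters left out ...]
, -65, 295], [36, -58, 301], [37, -53, 305], [36, -49, 307], [35, -47, 308], [33, -44, 309], [30, -44, 308], [35, -60, 295], [36, -55, 300], [37, -49, 304], [35, -46, 306], [34, -62, 289], [35, -56, 294], [35, -51, 298], [36, -45, 303], [33, -64, 283], [33, -58, 288], [34, -53, 293], [35, -46, 298], [31, -66, 277], [32, -60, 282], [34, -53, 288], [34, -49, 292], [32, -61, 278], [32, -56, 281], [34, -49, 288], [34, -44, 291], [31, -62, 272], [31, -57, 276], [33, -51, 282], [32, -46, 285], [29, -65, 265], [30, -59, 270], [31, -53, 275], [33, -46, 282], [29, -60, 265], [29, -55, 269], [31, -48, 275], [30, -55, 265], [30, -50, 269], [31, -44, 275], [29, -52, 263], [29, -46, 267], [28, -43, 270]]
```

The bar stays seated in the throat on its own, at about (-34, 238) against the hook at -31. The tab is at 19.5° and the lever leans at A≈1.39. Planning the lever press.

```bash
cat > press.py <<'E'
from h import *
def tip(Adeg,pitch,gap=0,out=58,face=6):
    A=np.radians(Adeg); p=np.radians(pitch); n=np.array([-np.sin(A),np.cos(A)])
    c=np.array([28,239])+out*np.array([np.cos(A),np.sin(A)])+(face+gap)*n-11*np.array([np.sin(p),np.cos(p)])
    return tw(c[0],-55,c[1])
E
python3 - <<'E'
from press import *
s=plan([.50,-.0215,.315],rot(52),.073)
s=plan(tip(80,55,10),rot(55),.073,1,s); print(s[0])
E
```

```text
shift [0.471, -0.025, -0.289] turn [-0.004, -0.07, -0.008]
shift [0.537, 0.01, 0.675] turn [0.0, -0.1, 0.0]
[ 0.53898674 -0.0207529   0.35238598]
```

>>> apply_moves:
  rows:
    - [[0.24, -0.01, -0.14], [0, -0.03, 0], 0.4]
    - [[0.47, -0.025, -0.29], [0, -0.07, 0], 0.4]
    - [[0.47, -0.025, -0.29], [0, -0.07, 0], 0]

```text
time: 14.05
ee_pos: [0.4562, -0.0235, 0.3766]
tcp_rot: [-179.7, -38.3, 2.4]
wrist_force: [0.4, 0.1, 0.9]
opening: 0.021
grasp_force: 0.0
```

>>> apply_moves:
  rows:
    - [[0.18, 0, 0.23], [0, -0.03, 0], 0]
    - [[0.36, 0.01, 0.45], [0, -0.07, 0], 0]
    - [[0.54, 0.01, 0.67], [0, -0.1, 0], 0]
    - [[0.54, 0.01, 0.67], [0, -0.1, 0], 0]

```text
time: 14.45
ee_pos: [0.5405, -0.0207, 0.3501]
tcp_rot: [-179.7, -34.8, 2.3]
wrist_force: [-1.7, -0.3, -0.4]
opening: -0.0002
grasp_force: 0.0
```

Run:
```python
from press import *
p,r,o=cur();print(o["time"],p.round(4),o["tcp_rot"].round(1),o["q"].round(1),o["wrist_force"].round(1),o["opening"],"tip",(p+r.apply([0,0,.073])).round(4))
for A,P,g in[(80,55,10),(80,55,0),(70,58,0),(60,61.5,0),(50,65,0),(40,69,0),(30,73,0),(20,77,0),(10,81,0),(0,84,0)]:
    print(A,P,end=" "); plan(tip(A,P,g),rot(P),.073)
```

```text
14.45 [ 0.5405 -0.0207  0.3501] [-179.7  -34.8    2.3] [ -3.7 -24.1 -17.   62.5   3.8 175. ] [-1.7 -0.3 -0.4] -0.00020898834094984283 tip [ 0.5821 -0.0186  0.2901]
80 55 shift [0.001, -0.001, -0.028] turn [-0.006, 0.008, -0.008]
80 55 shift [0.072, -0.001, 0.043] turn [-0.006, 0.008, -0.008]
70 58 shift [0.183, -0.001, 0.108] turn [-0.006, -0.092, -0.008]
60 61.5 shift [0.288, -0.001, 0.187] turn [-0.006, -0.209, -0.007]
50 65 shift [0.378, -0.001, 0.278] turn [-0.007, -0.326, -0.007]
40 69 shift [0.458, -0.001, 0.378] turn [-0.007, -0.459, -0.007]
30 73 shift [0.52, -0.001, 0.486] turn [-0.007, -0.592, -0.007]
20 77 shift [0.563, -0.001, 0.597] turn [-0.007, -0.726, -0.007]
10 81 shift [0.589, -0.001, 0.709] turn [-0.008, -0.859, -0.006]
0 84 shift [0.584, -0.0, 0.815] turn [-0.008, -0.959, -0.006]
```

>>> apply_moves:
  rows:
    - [[0.035, 0, 0.02], [0, 0, 0], 0]
    - [[0.07, 0, 0.04], [0, 0, 0], 0]
    - [[0.1, 0, 0.06], [0, -0.03, 0], 0]
    - [[0.13, 0, 0.075], [0, -0.05, 0], 0]
    - [[0.155, 0, 0.09], [0, -0.07, 0], 0]
    - [[0.18, 0, 0.11], [0, -0.09, 0], 0]
    - [[0.18, 0, 0.11], [0, -0.09, 0], 0]

```text
time: 15.15
ee_pos: [0.5602, -0.0199, 0.3549]
tcp_rot: [-179.7, -32.3, 2.4]
wrist_force: [-1.3, -0.3, 1.6]
opening: 0.0003
grasp_force: 0.7
```

```bash
python3 bar.py
python3 - <<'E'
from press import *
for A,P,g in[(70,58,0),(60,61.5,0),(50,65,0),(40,69,0),(30,73,0),(20,77,0),(10,81,0),(0,84,0),(0,84,-3)]:
    print(A,P,end=" "); plan(tip(A,P,g),rot(P),.073)
E
```

```text
[-31, -72, 238] 192 | [-33, -70, 239] 162 | [-53, -48, 242] 81 | [-22, -70, 241] 149 | [-26, -70, 239] 150 | [-29, -69, 237] 120 | [-29, -64, 242] 93 | [-32, -64, 240] 102 | [-49, -47, 242] 89 | [-21, -69, 238] 109 | [-24, -68, 238] 104 | [-25, -60, 242] 59 | [-27, -58, 243] 83 | [-30, -57, 242] 90 | [-35, -59, 238] 82 | [-45, -48, 240] 94 | [-26, -61, 237] 63 | [-26, -56, 241] 66 | [-27, -53, 243] 85 | [-29, -51, 243] 99 | [-34, -52, 239] 90 | [-41, -48, 238] 81 | [-25, -55, 239] 62 | [-26, -52, 240] 68 | [-26, -48, 243] 87 | [-30, -47, 241] 96 | [-34, -48, 238] 92 | [-38, -48, 236] 74 | [-25, -51, 238] 65 | [-25, -47, 241] 62 | [-27, -44, 241] 81 | [-28, -41, 243] 108 | [-33, -42, 239] 114 | [-26, -47, 236] 68 | [-26, -43, 239] 71 | [-30, -43, 237] 102 | [-31, -40, 238] 117 | [-32, -37, 239] 94 | [-25, -42, 236] 89 | [-26, -38, 239] 87 | [-28, -36, 239] 89 | [-31, -35, 238] 77 | [-21, -36, 239] 85 | [-24, -36, 237] 70 | top 0
15.45 [ 0.5596 -0.0199  0.3544] [-0.4  0.7  1.3]
70 58 shift [0.003, -0.001, 0.035] turn [-0.005, -0.011, -0.007]
60 61.5 shift [0.112, -0.001, 0.109] turn [-0.006, -0.127, -0.007]
50 65 shift [0.205, -0.001, 0.196] turn [-0.006, -0.244, -0.007]
40 69 shift [0.289, -0.001, 0.293] turn [-0.006, -0.377, -0.007]
30 73 shift [0.356, -0.001, 0.398] turn [-0.006, -0.511, -0.007]
20 77 shift [0.404, -0.001, 0.507] turn [-0.007, -0.644, -0.007]
10 81 shift [0.434, -0.001, 0.618] turn [-0.007, -0.777, -0.006]
0 84 shift [0.434, -0.001, 0.723] turn [-0.007, -0.877, -0.006]
0 84 shift [0.418, -0.001, 0.749] turn [-0.007, -0.877, -0.006]
```

The bar is still in the throat. Carrying on around the arc.

>>> apply_moves:
  rows:
    - [[0.03, 0, 0.05], [0, -0.03, 0], 0]
    - [[0.06, 0, 0.075], [0, -0.06, 0], 0]
    - [[0.09, 0, 0.095], [0, -0.1, 0], 0]
    - [[0.115, 0, 0.11], [0, -0.13, 0], 0]
    - [[0.14, 0, 0.135], [0, -0.16, 0], 0]
    - [[0.16, 0, 0.155], [0, -0.19, 0], 0]
    - [[0.16, 0, 0.155], [0, -0.19, 0], 0]

```text
time: 16.15
ee_pos: [0.5824, -0.0189, 0.3501]
tcp_rot: [-179.7, -26.6, 2.4]
wrist_force: [-1.5, -0.3, 4.5]
opening: -0.0003
grasp_force: 1.9
```

```bash
python3 bar.py
python3 - <<'E'
from bar import *
from press import *
m=(Q[...,0]>25)&(Q[...,0]<100)&(abs(Q[...,1]+55)<9)&(Q[...,2]>262)&(Q[...,2]<330)
print("\nlever",Q[m].round(0).astype(int).tolist()[::2])
for A,P,g in[(60,61.5,0),(50,65,0),(40,69,0),(30,73,0),(20,77,0),(10,81,0),(0,84,0),(0,84,-3)]:
    print(A,P,end=" "); plan(tip(A,P,g),rot(P),.073)
E
```

```text
[-28, -73, 240] 191 | [-31, -71, 239] 186 | [-26, -70, 239] 150 | [-28, -68, 239] 174 | [-30, -66, 239] 176 | [-22, -69, 238] 117 | [-25, -69, 236] 89 | [-24, -63, 241] 98 | [-25, -60, 243] 127 | [-30, -61, 239] 116 | [-45, -47, 240] 121 | [-24, -63, 237] 62 | [-24, -59, 241] 67 | [-25, -55, 243] 78 | [-29, -56, 239] 90 | [-37, -47, 241] 77 | [-41, -48, 238] 116 | [-23, -57, 238] 59 | [-24, -54, 240] 68 | [-25, -50, 242] 89 | [-26, -48, 243] 98 | [-32, -51, 237] 85 | [-34, -48, 239] 52 | [-23, -52, 238] 66 | [-23, -49, 241] 69 | [-24, -45, 242] 79 | [-27, -45, 241] 98 | [-31, -45, 239] 97 | [-23, -48, 238] 62 | [-23, -43, 241] 58 | [-26, -42, 240] 90 | [-28, -41, 239] 121 | [-31, -40, 238] 105 | [-22, -43, 238] 89 | [-27, -40, 237] 103 | [-29, -37, 238] 89 | [-31, -36, 238] 71 | [-22, -38, 237] 88 | [-24, -36, 238] 74 | top 0
16.45 [ 0.5816 -0.0189  0.3498] [-1.5 -0.   2.8]
[-29, -74, 238] 188 | [-31, -72, 239] 185 | [-26, -70, 238] 149 | [-28, -68, 239] 174 | [-30, -66, 240] 177 | [-49, -47, 242] 124 | [-20, -68, 240] 115 | [-24, -68, 237] 87 | [-25, -64, 240] 98 | [-26, -61, 242] 1
[... 1299 characters left out ...]
5], [51, -48, 299], [63, -55, 297], [62, -47, 302], [52, -47, 296], [63, -50, 298], [55, -48, 294], [49, -47, 291], [55, -48, 290], [49, -47, 287], [42, -47, 283], [45, -48, 276]]
60 61.5 shift [-0.053, -0.002, -0.041] turn [-0.006, 0.063, -0.007]
50 65 shift [0.049, -0.002, 0.036] turn [-0.006, -0.054, -0.007]
40 69 shift [0.142, -0.002, 0.125] turn [-0.006, -0.187, -0.007]
30 73 shift [0.218, -0.002, 0.222] turn [-0.007, -0.321, -0.006]
20 77 shift [0.277, -0.002, 0.326] turn [-0.007, -0.454, -0.006]
10 81 shift [0.318, -0.002, 0.434] turn [-0.007, -0.587, -0.006]
0 84 shift [0.329, -0.001, 0.539] turn [-0.007, -0.687, -0.006]
0 84 shift [0.315, -0.001, 0.566] turn [-0.007, -0.687, -0.006]
```

The hook and bar are moving back together, so the latch is pulling the cover onto its seal. Pressing on through over centre.

>>> apply_moves:
  rows:
    - [[0.05, 0, 0.04], [0, -0.05, 0], 0]
    - [[0.08, 0, 0.065], [0, -0.1, 0], 0]
    - [[0.11, 0, 0.095], [0, -0.15, 0], 0]
    - [[0.14, 0, 0.125], [0, -0.19, 0], 0]
    - [[0.17, 0, 0.155], [0, -0.23, 0], 0]
    - [[0.195, 0, 0.19], [0, -0.28, 0], 0]
    - [[0.218, 0, 0.222], [0, -0.32, 0], 0]
    - [[0.218, 0, 0.222], [0, -0.32, 0], 0]

```text
time: 17.55
ee_pos: [0.6115, -0.0176, 0.3388]
tcp_rot: [-179.7, -16.9, 2.4]
wrist_force: [-0.9, -0.4, 0.4]
opening: 0.0001
grasp_force: 0.5
```

Run:
```python
from press import *
p,r,o=cur(); print(o["time"],p.round(4),o["wrist_force"].round(1))
for A,P,g in[(30,73,0),(20,77,0),(10,81,0),(5,83,0),(0,84,0),(0,84,-3)]:
    print(A,P,end=" "); plan(tip(A,P,g),rot(P),.073)
```

```text
17.55 [ 0.6115 -0.0176  0.3388] [-0.9 -0.4  0.4]
30 73 shift [-0.003, -0.002, -0.011] turn [-0.007, 0.004, -0.006]
20 77 shift [0.073, -0.002, 0.081] turn [-0.007, -0.13, -0.006]
10 81 shift [0.131, -0.001, 0.18] turn [-0.008, -0.263, -0.005]
5 83 shift [0.154, -0.001, 0.231] turn [-0.008, -0.33, -0.005]
0 84 shift [0.159, -0.001, 0.282] turn [-0.008, -0.363, -0.005]
0 84 shift [0.151, -0.001, 0.311] turn [-0.008, -0.363, -0.005]
```

Force dropped to about zero where it should peak, so I'm checking the loop.

```bash
python3 bar.py | head -c 2500; ls -t pics | head -1
```

```text
[-52, -47, 248] 123 | [-28, -72, 240] 188 | [-47, -46, 248] 120 | [-25, -74, 237] 170 | [-26, -70, 239] 185 | [-28, -67, 240] 185 | [-45, -48, 244] 116 | [-21, -69, 239] 130 | [-24, -68, 237] 106 | [-24, -63, 241] 149 | [-28, -64, 238] 177 | [-41, -47, 243] 115 | [-21, -65, 238] 58 | [-22, -61, 240] 79 | [-22, -56, 243] 134 | [-26, -56, 241] 141 | [-38, -48, 240] 112 | [-21, -55, 241] 63 | [-22, -52, 242] 79 | [-26, -52, 240] 92 | [-29, -51, 239] 79 | [-34, -48, 238] 67 | [-20, -54, 238] 61 | [-22, -51, 239] 65 | [-22, -47, 243] 77 | [-25, -46, 241] 88 | [-28, -46, 239] 99 | [-21, -50, 237] 67 | [-21, -46, 240] 69 | [-22, -43, 241] 83 | [-26, -43, 240] 123 | [-29, -42, 238] 109 | [-22, -43, 238] 90 | [-24, -41, 237] 117 | [-26, -38, 239] 104 | [-28, -36, 239] 65 | [-22, -38, 238] 98 | [-24, -36, 238] 79 | [-20, -36, 236] 73 | top 0
17.85 [ 0.6106 -0.0177  0.3398] [-1.   0.4  1. ]
b1780.png
```

The bar is still seated under the hook, which has moved to -22. Finishing the press.

>>> apply_moves:
  rows:
    - [[0.035, 0, 0.04], [0, -0.06, 0], 0]
    - [[0.073, 0, 0.08], [0, -0.13, 0], 0]
    - [[0.105, 0, 0.13], [0, -0.2, 0], 0]
    - [[0.13, 0, 0.18], [0, -0.26, 0], 0]
    - [[0.15, 0, 0.23], [0, -0.33, 0], 0]
    - [[0.155, 0, 0.26], [0, -0.36, 0], 0]
    - [[0.155, 0, 0.26], [0, -0.36, 0], 0]

```text
time: 18.55
ee_pos: [0.6336, -0.0166, 0.3186]
tcp_rot: [-179.7, -6.2, 2.5]
wrist_force: [-0.1, -0.2, -0.2]
opening: -0.0
grasp_force: 0.0
```

```bash
python3 bar.py | tail -c 900
python3 - <<'E'
from bar import *
m=(Q[...,0]>25)&(Q[...,0]<115)&(abs(Q[...,1]+55)<10)&(Q[...,2]>225)&(Q[...,2]<300)
print("\nlever",Q[m].round(0).astype(int).tolist()[::2])
E
ls -t pics|head -1
```

```text
| [-44, -47, 249] 100 | [-24, -72, 238] 178 | [-26, -70, 239] 186 | [-27, -67, 240] 188 | [-41, -47, 247] 84 | [-22, -70, 237] 139 | [-22, -65, 241] 106 | [-24, -63, 241] 147 | [-28, -63, 238] 175 | [-38, -48, 244] 81 | [-21, -64, 238] 60 | [-21, -60, 241] 77 | [-24, -58, 241] 145 | [-24, -55, 243] 173 | [-39, -49, 239] 122 | [-21, -59, 238] 64 | [-22, -56, 240] 85 | [-21, -51, 244] 139 | [-25, -51, 241] 171 | [-28, -50, 241] 156 | [-34, -48, 239] 71 | [-20, -54, 238] 68 | [-22, -51, 240] 77 | [-23, -48, 241] 117 | [-24, -46, 242] 160 | [-28, -46, 240] 168 | [-20, -50, 238] 66 | [-21, -46, 240] 55 | [-22, -43, 241] 110 | [-26, -43, 239] 190 | [-28, -41, 240] 185 | [-20, -45, 237] 66 | [-22, -43, 237] 139 | [-24, -40, 239] 194 | [-26, -39, 238] 160 | [-28, -36, 239] 87 | [-22, -38, 238] 157 | [-24, -36, 238] 88 | [-27, -35, 236] 76 | top 0
18.85 [ 0.633  -0.0165  0.3201] [ 0.2  0.5 -0.2]
[-53, -48, 254] 80 | [-52, -47, 252] 122 | [-49, -48, 250] 117 | [-28, -73, 240] 188 | [-44, -47, 249] 106 | [-24, -72, 239] 178 | [-26, -70, 239] 183 | [-28, -68, 239] 188 | [-42, -48, 246] 83 | [-21
[... 1477 characters left out ...]
[83, -58, 258], [82, -50, 264], [78, -46, 265], [53, -49, 245], [35, -45, 236], [83, -54, 257], [81, -46, 262], [57, -48, 245], [32, -49, 227], [80, -63, 244], [83, -49, 258], [79, -45, 258], [61, -47, 244], [48, -46, 237], [38, -46, 229], [87, -63, 245], [83, -60, 244], [84, -48, 255], [79, -46, 253], [68, -47, 244], [48, -51, 228], [44, -48, 228], [100, -63, 249], [95, -62, 247], [90, -59, 246], [84, -58, 243], [81, -53, 245], [76, -51, 243], [73, -45, 245], [50, -49, 226], [100, -59, 249], [95, -57, 247], [90, -54, 246], [84, -53, 243], [81, -48, 245], [76, -45, 244], [100, -54, 249], [95, -53, 246], [89, -51, 244], [85, -47, 245], [99, -51, 247], [95, -48, 246], [90, -45, 245]]
b1910.png
```

The lever strip reads a level z=245 along its whole length, so it has snapped flat. Withdrawing and checking.

>>> apply_moves:
  rows:
    - [[0, 0, -0.3], [0, 0, 0], 0]
    - [[0, 0, -0.6], [0, 0, 0], 0]
    - [[-0.3, 0, -0.9], [0, 0, 0], 0]
    - [[-0.7, 0, -1], [0, 0, 0], 0]
    - [[-1, 0, -1], [0, 0, 0], 0]
    - [[-1, 0, -1], [0, 0, 0], 0]

```text
time: 19.75
ee_pos: [0.5203, -0.0219, 0.4098]
tcp_rot: [-179.8, -6.3, 2.5]
wrist_force: [0.3, 0.8, 1.2]
opening: -0.0
grasp_force: 0.0
```

```bash
python3 bar.py | tail -c 300
python3 - <<'E'
from h import *
im,d,K,T=grab("scene"); cv2.imwrite("pics/fin.png",cv2.resize(im[130:280,220:400,::-1],None,fx=4,fy=4,interpolation=cv2.INTER_CUBIC))
E
```

```text
41] 63 | [-23, -44, 240] 78 | [-26, -43, 239] 114 | [-27, -40, 241] 110 | [-20, -45, 237] 61 | [-23, -43, 237] 88 | [-24, -41, 238] 123 | [-25, -38, 240] 107 | [-27, -35, 241] 71 | [-22, -38, 238] 103 | [-25, -37, 237] 79 | [-27, -35, 236] 68 | top 0
20.05 [ 0.5239 -0.0218  0.4076] [-0.6  0.1  0.3]
```

View pics/fin.png

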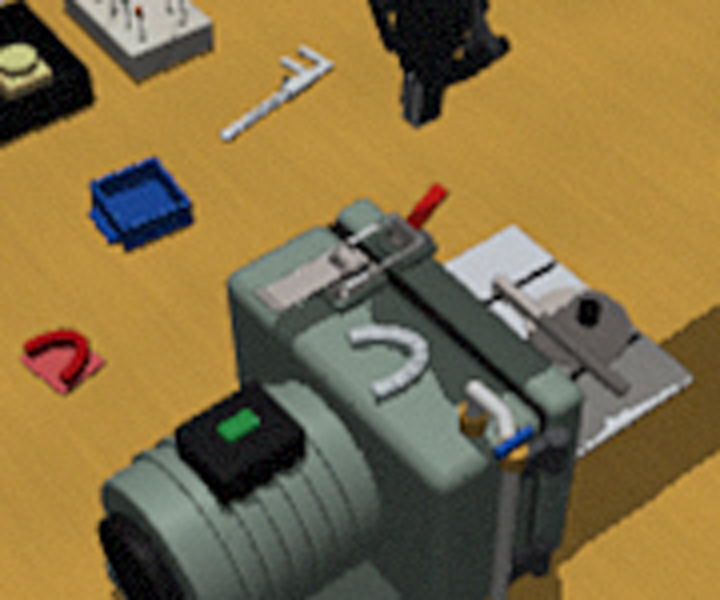

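The picture shows the lever flat at (310,285), the loop over the keeper at (405,235), the cover drawn shut, the loose items where they were, and the arm clear.

```bash
python3 -c "
from workcell import bot; print(bot.job_done())"
```

```text
the job is handed in; nothing more can be done
None
```

The job is handed in: the cover is shut on its seal, the loop is seated in the keeper and the lever lies flat over centre, but while feeling for the hook I briefly pushed the loop at 16 N, harder than intended, before backing off.

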